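Fit the cover on the open gas-valve control box

TASK

The gas-valve control box lies open on the kitchen counter with four studs standing up inside it. Pick its cover plate up by the handle, rest it on the studs and slide it gently until all four holes drop over them and the cover lies flush on the rim all round, then let go. Never drop, bang or force the cover onto the box, and leave the pot, the jar and the screwdriver where they are.

Things in the scene. Friction and masses are not known exactly. Their poses are not given: they have to be found in the camera images.
- housing: control box: painted grey tray open at the top, fixed to the counter; 190 mm along its x, 140 mm along its y, 35 mm high, 4 mm walls; origin at the centre of its underside, z up; three black cable glands stick out 18 mm at its +x end. Inside, a frame carries four upright steel studs, 8 mm thick with flat tips, 42 mm above the counter (7 mm above the rim)
- cover: cover: flat bare aluminium plate, 240 mm along its x, 160 mm along its y, 5 mm thick, 0.4 to 0.6 kg, loose on the counter beside the box; origin at the centre of its underside, z up. Four through holes, 11 mm wide, 60 mm either side of the centre along x and 42 mm along y; either way round fits. Underside is 35 mm above the counter when flush on the rim, 42 mm riding on the stud tips
- handle (a point): centre of the bar of the cover's black bridge handle, over the middle of the plate, 34 mm above the plate's underside, axes as the cover's: bar 14 mm wide (x), 70 mm long (y), 14 mm high, 22 mm of open space under it, a 12 mm post at each end
- rim (a point): centre of the box's mouth at rim height, 35 mm up, axes as the box's. The studs stand 60 mm either side of their frame's centre along x and 42 mm along y. The frame is clamped through slots along the box's x: its centre stands up to 18 mm either way from this point along x (unmeasured, differs each time), exact in y, parallel to the box; it does not yield to ordinary forces
- pot: a bystander: open steel pot, 110 mm across, 85 mm high, standing on the counter beyond the work; origin under its centre
- jar: a bystander: amber glass jar with a yellow lid, 64 mm across, 100 mm high, standing on the counter beyond the work; origin under its centre
- screwdriver: a bystander: screwdriver lying on the counter between the robot's base and the work, along its x

How it is judged:
On the way:
1. the cover is lifted clear of the counter, above the box's studs (height (world z) of cover above 0.05 m), for 0.2 s.
At the end, for the whole second after the job is handed in: The cover lies on the box with all four studs through its holes: its underside within 2 mm of the rim's height, level within 0.02 rad, its centre within 24 mm of the box's centre, its long side along the box's within 0.08 rad, at rest and released (z of cover in the frame of rim between -0.003 and 0.002 m and horizontal distance between cover and rim below 0.024 m and angle between cover's own z axis and vertical below 0.02 rad and angle between the x axis of cover and the x axis of housing, either way round below 0.08 rad and linear speed of cover below 0.02 m/s and contact force between the fingers and cover below 0.1 N); the robot touches nothing.
It fails at once if the cover is pressed or knocked against the box or its studs with more than 25 N (contact force between cover and housing above 25 N).
It fails at once if the cover is turned over or tipped by more than 0.5 rad (angle between cover's own z axis and vertical above 0.5 rad).
It fails at once if the pot, jar or screwdriver is moved by more than 20 mm (distance of any of pot, jar, screwdriver from where it was at the start of the episode above 0.02 m).
It also fails if it takes over 72 s, if anything falls off the work surface, if the arm or the gripper's body presses on something with over 40 N, if the wrist force passes 120 N, or if a joint passes its speed limit or range.

ROBOT

A 7-joint arm with a two-finger parallel gripper is mounted at the origin on the work surface. World frame = base frame: x ahead of the robot, y to its left, z up, the work surface at z = 0. Lengths are in m, angles in rad, forces in N, time in s.
With the tool pointing down it reaches from about 0.35 to 0.9 m from the base axis. Payload 8.1 kg.
Tool frame: the origin (TCP) lies at the very end of the fingers, on their centre line; the grasp point (between the pads) lies 19 mm behind it; z points along the fingers, y is the line along which they close (so a half turn about z gives the same grasp; the last joint's range is limited). The gripper opens to 92 mm and grips with 3 to 60 N. Pads are 19 mm wide; open, the fingers measure 130 mm over their backs; the gripper's body (75 mm by 190 mm) begins 47 mm behind the grasp point.
Start: joints at [1.184, 0.434, 0.025, 1.573, -0.012, 1.134, -0.075], TCP at [0.175, -0.6, 0.227] pointing down, gripper open.
Joint ranges: [-2.62, 2.62], [-0.44, 2.09], [-1.27, 1.32], [0.08, 2.57], [-1.32, 4.46], [0.12, 2], [-2.74, 2.74]. Speed limits (rad/s): [2.22, 2.22, 3.01, 3.01, 3.14, 3.14, 3.14].

INTERFACE

Orientations are given as a rotation vector (axis times angle).
In Python, from cell import arm gives the robot as it stands.
- The arm moves only by the tool jog_arm, never from a script. Its argument "rows" is a list of rows, each a list of 3 entries, a list of its own where there are three numbers: the shift along the world's x, y, z in cm, then the turn, a rotation vector about the world's x, y, z in degrees, then the opening, from 0 (shut) to 1 (fully open). A call has 1 to 8 rows; each row is the pose to reach, as a shift and turn from the pose commanded when the call began; what a row does not reach only later rows make up. A row lasts 1/8 s, in which the tool goes at most 62.5 mm and 10.7 degrees, less where a joint would pass 70% of its speed; a pose out of reach is approached as far as the arm can. A call with a gripper value outside its range is refused whole. The fingers move at their own pace and stop on an object; "newtons" is the grip in N (left out, the last holds). Time passes only in rows, so rows that repeat a pose let the fingers close. It gives the time, the measured TCP pose, the force, the opening and the grip force at its end, in the units of the state.
- arm.observe(): the state, without advancing time (a new reading comes with each control period).
- arm.get_image(name): name is "scene" or "top" or "wrist"; returns a dict with "img" (400x640x3 uint8, red, green, blue), "depth" (400x640 float32, m along the optical axis (not along the pixel's ray), 0 where there is no reading), "fx", "fy", "cx", "cy" (pixels), "dist_coeffs" ([k1, k2, p1, p2, k3] as OpenCV has them; the pictures are not rectified), "rvec" (rotation vector, rad) and "tvec" (3), from world to camera coordinates, as OpenCV has them; the wrist camera has in their place "mount" (4x4, takes a point from camera to tool coordinates, whose origin is the TCP and whose axes are the flange's). Camera axes: x right, y down, z forward; pixel columns grow to the right and rows downward; lengths in m; the calibration is good to about 2 mm. A picture is of the moment at which its call begins: read the wrist's pose just before it.
- arm.sign_off(): hands the job in; it is judged then, once.
The state is a dict: "clock": time; "joints": joint angles; "dq": joint speeds; "joint_efforts": joint torques, N m; "position": TCP position; "ee_rot": TCP orientation; "force": force on the tool from outside, world axes, zero at the start; "ft_torque": the same for the moment, N m; "width": opening from 0.0 (shut) to 1.0 (fully open); "gripper_force": force on a finger pad.
Only numpy, scipy, OpenCV 4.12 (cv2) and the standard library are available. Lean on these libraries where they do the work, as an engineer would, in place of code of your own. Each camera call takes 0.05 s, during which the arm holds its last target. There are 200 camera calls.

## Working session

There is one attempt and no reset: what is moved stays moved. The work goes in short steps, Python scripts to look and compute and a tool call to move; the robot and the scene stay as the last step left them, time stands still between calls to the robot, and variables do not carry over. Pictures are saved under pics/ and viewed, at most 10 in all, crops included, and the job is handed in when it is done.

Besides the shell and the picture viewer there is one more tool, called in YAML: its name, and indented under it one key for each argument. jog_arm: Moves the arm, as the interface text tells. Its arguments: {"type":"object","properties":{"rows":{"type":"array","items":{"type":"array"}},"newtons":{"type":"number"}},"required":["rows"]}

```bash
mkdir -p pics; ls; cat > h.py <<'E'
import numpy as np, cv2
from cell import arm
from scipy.spatial.transform import Rotation as R
def grab(n):
    s=arm.observe(); d=arm.get_image(n)
    K=np.array([[d['fx'],0,d['cx']],[0,d['fy'],d['cy']],[0,0,1]]); D=np.array(d['dist_coeffs'],float)
    if 'mount' in d:
        T=np.eye(4);T[:3,:3]=R.from_rotvec(s['ee_rot']).as_matrix();T[:3,3]=s['position'];C=T@np.array(d['mount'])
    else:
        E=np.eye(4);E[:3,:3]=R.from_rotvec(np.ravel(d['rvec'])).as_matrix();E[:3,3]=np.ravel(d['tvec']);C=np.linalg.inv(E)
    d.update(K=K,D=D,C=C,s=s); return d
def onplane(d,px,z):
    u=cv2.undistortPoints(np.array(px,float).reshape(-1,1,2),d['K'],d['D']).reshape(-1,2)
    r=np.c_[u,np.ones(len(u))]@d['C'][:3,:3].T; o=d['C'][:3,3]
    return o+r*((z-o[2])/r[:,2])[:,None]
def cloud(d):
    v,u=np.mgrid[0:400,0:640]
    n=cv2.undistortPoints(np.stack([u,v],-1).reshape(-1,1,2).astype(float),d['K'],d['D']).reshape(-1,2)
    z=d['depth'].reshape(-1,1); P=np.c_[n*z,z]@d['C'][:3,:3].T+d['C'][:3,3]
    P[z[:,0]==0]=np.nan; return P.reshape(400,640,3)
def save(d,n): cv2.imwrite('pics/'+n,d['img'][:,:,::-1])
E
python3 - <<'E'
from h import *
import pickle
for n in('top','scene'):
    d=grab(n);save(d,n+'.png');pickle.dump(d,open(n+'.pkl','wb'))
print(d['s']['position'],d['s']['ee_rot'],d['s']['force'],d['s']['width'])
E
```

```text
pics
[ 0.17479282 -0.59953541  0.22596171] [-3.10853797e+00 -4.43975958e-01  6.31869995e-04] [-0.20099251 -0.801661    0.33510918] 0.9996899241623581
```

View pics/top.png

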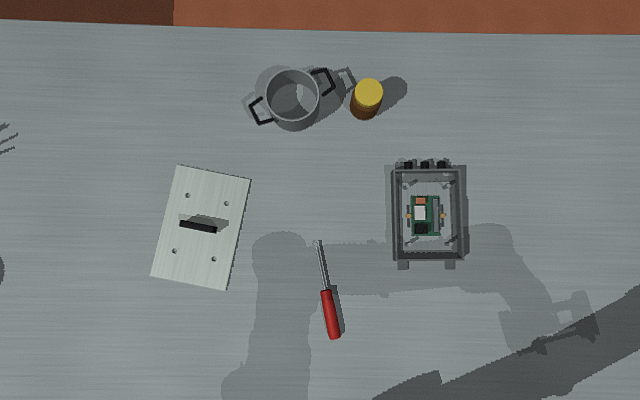

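View pics/scene.png

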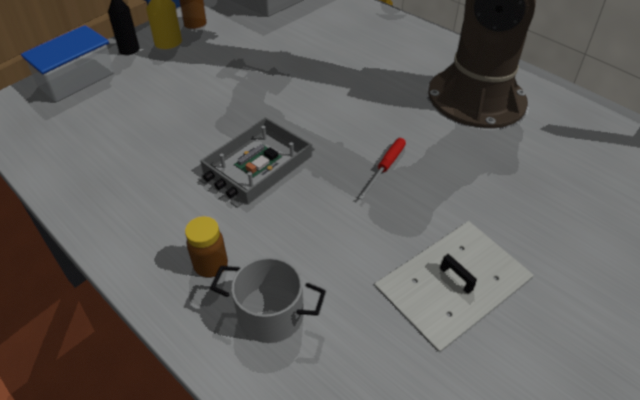

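The top view shows the cover at corners (177,165), (251,179), (226,290), (150,275) with its handle at (198,226). The box spans about (390–468, 165–260) with its glands up, along +x. The screwdriver lies between them, and the pot and jar are beyond.

```bash
python3 - <<'E'
from h import *
import pickle
d=pickle.load(open('top.pkl','rb'))
c=onplane(d,[(177,165),(251,179),(226,290),(150,275)],.005);print(c,c.mean(0))
print('handle',onplane(d,[(180,222),(217,229)],.041))
P=cloud(d)
g=lambda u,v:P[v,u]
for p in[(198,226),(200,190),(180,270)]:print(p,g(*p))
# box: rim cloud
m=(P[...,2]>.03)&(P[...,2]<.039);m[:150]=0;m[280:]=0;m[:,:380]=0;m[:,480:]=0
q=P[m][:,:2].astype(np.float32);print(m.sum(),cv2.minAreaRect(q))
m=(P[...,2]>.0025)&(P[...,2]<.01);m[:150]=0;m[300:]=0;m[:,:140]=0;m[:,260:]=0
q=P[m][:,:2].astype(np.float32);print(m.sum(),cv2.minAreaRect(q))
m=(P[...,2]>.03)&(P[...,2]<.05);m[:200]=0;m[250:]=0;m[:,:140]=0;m[:,260:]=0
q=P[m];print(m.sum(),cv2.minAreaRect(q[:,:2].astype(np.float32)),q.mean(0))
cv2.imwrite('pics/box.png',cv2.resize(d['img'][150:280,370:490,::-1],None,fx=4.6,fy=4.6,interpolation=cv2.INTER_CUBIC))
E
```

```text
[[0.6360476  0.31389393 0.005     ]
 [0.60916764 0.15571396 0.005     ]
 [0.37467112 0.19951879 0.005     ]
 [0.40341205 0.35764913 0.005     ]] [0.5058246  0.25669395 0.005     ]
handle [[0.513092   0.29072315 0.041     ]
 [0.50017965 0.21558879 0.041     ]]
(198, 226) [0.5057198  0.25511243 0.03739964]
(200, 190) [0.58310332 0.26243404 0.00694927]
(180, 270) [0.4143802  0.29703262 0.00350836]
778 ((0.5430755615234375, -0.21643249690532684), (0.19764244556427002, 0.14236970245838165), 1.8895916938781738)
7410 ((0.5123217105865479, 0.2609165906906128), (0.3153298795223236, 0.25044387578964233), 1.8985488414764404)
245 ((0.5056509971618652, 0.2579822242259979), (0.07133150845766068, 0.01393925305455923), 79.57727813720703) [0.50559684 0.25751605 0.04008818]
```

View pics/box.png

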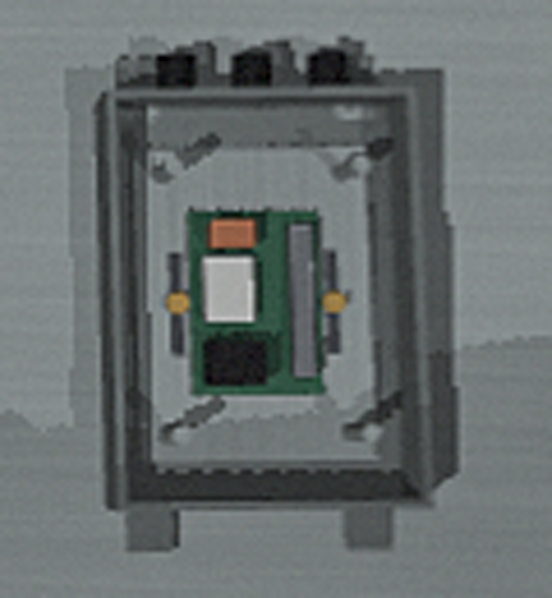

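The crop shows the open tray with four stud tips near (158,170), (345,165), (172,432) and (358,430). I'll go over the box first for a wrist-camera look.

jog_arm:
  rows:
    - [[5,5,2],[0,0,10],1]
    - [[9,9,4],[0,0,20],1]
    - [[13,13,6],[0,0,30],1]
    - [[17,17,8],[0,0,40],1]
    - [[21,21,8],[0,0,50],1]
    - [[25,25,8],[0,0,60],1]
    - [[29,29,8],[0,0,70],1]
    - [[32,33,8],[0,0,75.6],1]

```text
clock: 1.1
position: [0.4962, -0.2683, 0.3064]
ee_rot: [-2.179, -2.262, -0.0]
force: [-0.4, -0.6, 0.6]
width: 1.002
gripper_force: 0.0
```

```bash
python3 - <<'E'
from h import *
d=grab('wrist');save(d,'w1.png');print(d['s']['position'],d['s']['ee_rot'],d['s']['joints'],d['C'],d['fx'])
import pickle;pickle.dump(d,open('w1.pkl','wb'))
E
```

```text
[ 0.49615954 -0.26831602  0.30637874] [-2.17932807e+00 -2.26211752e+00 -3.40297195e-04] [ 0.70554834  0.31483947 -0.40712758  1.57535786  0.1279939   1.27825572
  0.31656829] [[ 9.99296654e-01  3.62882808e-02  9.45289198e-03  4.93303533e-01]
 [ 3.74984837e-02 -9.68654082e-01 -2.45566964e-01 -2.01692690e-01]
 [ 2.45379443e-04  2.45748715e-01 -9.69333539e-01  4.63896770e-01]
 [ 0.00000000e+00  0.00000000e+00  0.00000000e+00  1.00000000e+00]] 276.60263833745523
```

View pics/w1.png

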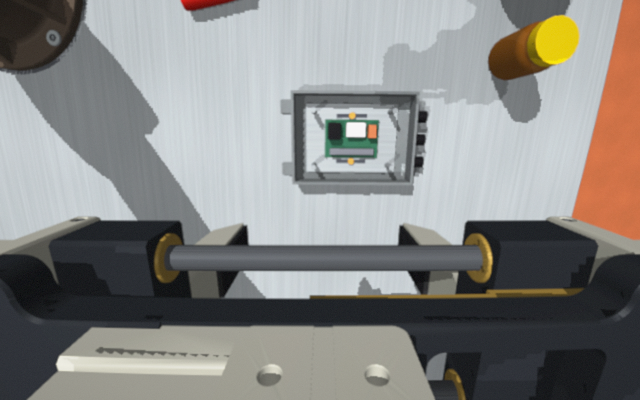

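The wrist view shows the box at (295–420, 92–187). I'll move closer for stud measurements.

jog_arm:
  rows:
    - [[2,0,-5],[0,0,0],1]
    - [[4,0,-10],[0,0,0],1]
    - [[4.8,0,-13],[0,0,0],1]
    - [[4.8,0,-13],[0,0,0],1]

```text
clock: 1.65
position: [0.5415, -0.2694, 0.1741]
ee_rot: [-2.181, -2.254, 0.003]
force: [0.0, -0.1, 0.0]
width: 0.997
gripper_force: 0.0
```

```bash
python3 - <<'E'
from h import *
d=grab('wrist');print(d['s']['position'],d['s']['dq'])
import pickle;pickle.dump(d,open('w2.pkl','wb'))
cv2.imwrite('pics/w2.png',cv2.resize(d['img'][0:240,160:480,::-1],None,fx=2.5,fy=2.5,interpolation=cv2.INTER_CUBIC))
E
```

```text
[ 0.54147084 -0.26938838  0.17406619] [ 0.01194541 -0.05372303 -0.00695755 -0.04604419 -0.00951626  0.03419676
  0.01147781]
```

View pics/w2.png

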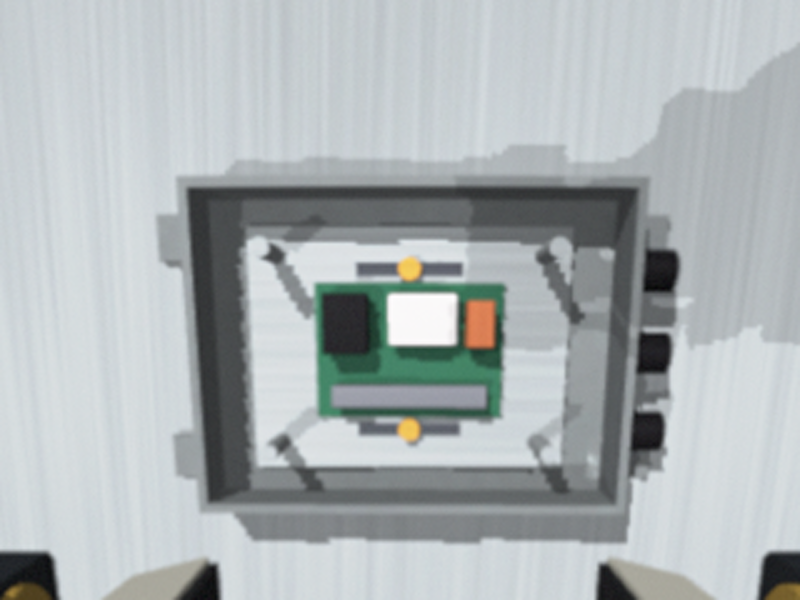

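The close-up shows the outer rim corners at (179,178), (650,178), (624,513) and (205,513), and the far stud tips at (260,244) and (560,244). All of these are crop pixels.

```bash
python3 - <<'E'
from h import *
import pickle
d=pickle.load(open('w2.pkl','rb'))
f=lambda q,z:onplane(d,[(160+(x+.5)/2.5-.5,(y+.5)/2.5-.5) for x,y in q],z)
c=f([(179,178),(650,178),(624,513),(205,513)],.035);print(c,c.mean(0))
s=f([(260,244),(560,244),(540,436),(279,436)],.042);print(s,s.mean(0))
for a,b in((c[0],c[1]),(c[3],c[2]),(s[0],s[1])):e=b-a;print(np.degrees(np.arctan2(e[1],e[0])),np.hypot(*e[:2]))
P=cloud(d);m=(P[...,2]>.031)&(P[...,2]<.039);m[:60]=0;m[212:]=0;m[:,:225]=0;m[:,428:]=0
q=P[m][:,:2].astype(np.float32);print(m.sum(),cv2.minAreaRect(q))
m=(P[...,2]>.0395)&(P[...,2]<.048);m[:60]=0;m[212:]=0;m[:,:225]=0;m[:,428:]=0
n,l,st,ce=cv2.connectedComponentsWithStats(m.astype(np.uint8))
for i in range(1,n):
    if st[i,4]>5: print(st[i,4],(ce[i]-[160,0])*2.5,P[l==i].mean(0))
E
```

```text
[[ 0.44481346 -0.14857059  0.035     ]
 [ 0.633114   -0.14247144  0.035     ]
 [ 0.6372411  -0.28111182  0.035     ]
 [ 0.45044881 -0.28749637  0.035     ]] [ 0.54140434 -0.21491256  0.035     ]
[[ 0.47851871 -0.17362309  0.042     ]
 [ 0.59770863 -0.16974103  0.042     ]
 [ 0.5956711  -0.24684587  0.042     ]
 [ 0.48533284 -0.2505633   0.042     ]] [ 0.53930782 -0.21019332  0.042     ]
1.855190507405568 0.1883992967455224
1.9576036517073103 0.18690136953308126
1.8654848827519117 0.11925312336267488
2802 ((0.5405065417289734, -0.21484094858169556), (0.19096381962299347, 0.14056256413459778), 2.0907459259033203)
57 [258.59649123 245.74561404] [ 0.47811325 -0.17451937  0.04138345]
58 [557.97413793 246.37931034] [ 0.59742085 -0.1708721   0.04136374]
50 [266.25 454.1 ] [ 0.48005686 -0.25889484  0.04174217]
48 [547.08333333 454.73958333] [ 0.59974791 -0.25515251  0.04160548]
```

jog_arm:
  rows:
    - [[0,4,4],[0,0,0],1]
    - [[0,10,6],[0,0,-2],1]
    - [[-1,16,6],[0,0,-5],1]
    - [[-2,22,6],[0,0,-8],1]
    - [[-3,28,6],[0,0,-10],1]
    - [[-3.7,34,6],[0,0,-12.4],1]
    - [[-3.7,40,6],[0,0,-12.4],1]
    - [[-3.7,46,6],[0,0,-12.4],1]

```text
clock: 2.7
position: [0.5064, 0.1915, 0.2393]
ee_rot: [2.416, 2.005, 0.005]
force: [0.6, -1.0, -0.9]
width: 1.004
gripper_force: 0.0
```

jog_arm:
  rows:
    - [[0,1,-3],[0,0,0],1]
    - [[0,1,-6],[0,0,0],1]
    - [[0,1,-6],[0,0,0],1]
    - [[0,1,-6],[0,0,0],1]

```text
clock: 3.2
position: [0.5069, 0.2, 0.1789]
ee_rot: [2.416, 2.006, 0.004]
force: [0.4, 0.2, 0.3]
width: 1.0
gripper_force: 0.0
```

```bash
python3 - <<'E'
from h import *
d=grab('wrist');save(d,'w3.png');print(d['s']['position'],d['s']['ee_rot'],d['s']['joints'])
import pickle;pickle.dump(d,open('w3.pkl','wb'))
P=cloud(d);m=(P[...,2]>.034)&(P[...,2]<.046)&(np.hypot(P[...,0]-.506,P[...,1]-.257)<.06);m[225:]=0
print(m.sum(),cv2.minAreaRect(P[m][:,:2].astype(np.float32)),P[m].mean(0))
E
```

```text
[0.50692962 0.1999656  0.17885956] [2.4161982  2.00614408 0.00380888] [-0.08406651  0.40538309 -0.52189196  1.80083717  0.2375492   0.99508525
 -0.88569724]
897 ((0.5057874321937561, 0.2603914737701416), (0.06894339621067047, 0.013923583552241325), 79.27277374267578) [0.50590321 0.26076419 0.04035782]
```

View pics/w3.png

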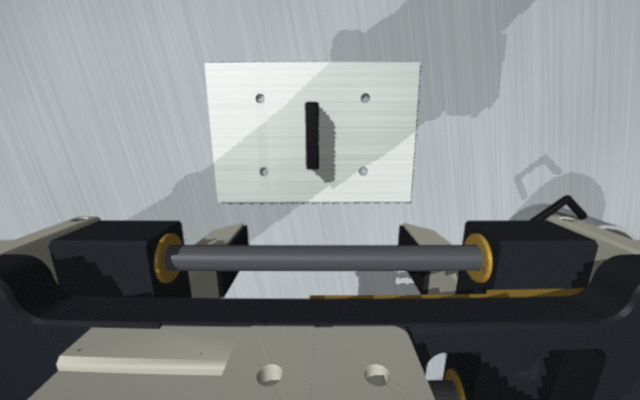

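The wrist view shows the handle bar at (312,135) and the holes at (260,98), (365,98), (363,171) and (264,172).

```bash
python3 - <<'E'
from h import *
import pickle
d=pickle.load(open('w3.pkl','rb'))
h=onplane(d,[(260.3,98.3),(365.3,98),(363,171.3),(264,171.5)],.005);print(h,h.mean(0))
c=onplane(d,[(205,63),(420,63),(411,203),(218,203)],.005);print(c,c.mean(0))
P=cloud(d);m=(P[...,2]>-.002+.004)&(P[...,2]<.009)&(np.hypot(P[...,0]-.506,P[...,1]-.26)<.15);m[210:]=0
n,l,st,ce=cv2.connectedComponentsWithStats(m.astype(np.uint8));i=1+st[1:,4].argmax()
print(cv2.minAreaRect(P[l==i][:,:2].astype(np.float32)))
for a,b in((h[0],h[1]),(h[3],h[2]),(c[0],c[1]),(c[3],c[2])):e=b-a;print(np.degrees(np.arctan2(e[1],e[0])))
E
```

```text
[[0.45550081 0.31218576 0.005     ]
 [0.57290202 0.29052496 0.005     ]
 [0.55767353 0.20795619 0.005     ]
 [0.44019409 0.22973495 0.005     ]] [0.50656761 0.26010047 0.005     ]
[[0.40362842 0.36035625 0.005     ]
 [0.63849677 0.31636657 0.005     ]
 [0.61067689 0.15769963 0.005     ]
 [0.37451685 0.20200429 0.005     ]] [0.50682973 0.25910668 0.005     ]
((0.5062597393989563, 0.26005664467811584), (0.1610177755355835, 0.24191991984844208), 79.60436248779297)
-10.453646198780737
-10.502466625421008
-10.608310934025711
-10.625433611473346
```

jog_arm:
  rows:
    - [[0,3,-4],[0,0,0],1]
    - [[0,6,-8],[0,0,0],1]
    - [[0,6,-11],[0,0,0],1]
    - [[0,6,-13],[0,0,0],1]
    - [[0,6,-15],[0,0,0],1]
    - [[0,6,-16.2],[0,0,0],1]
    - [[0,6,-16.2],[0,0,0],1]
    - [[0,6,-16.2],[0,0,0],1]

```text
clock: 4.25
position: [0.5066, 0.2603, 0.0157]
ee_rot: [2.416, 2.007, 0.002]
force: [-1.3, 0.6, 0.7]
width: 0.999
gripper_force: 0.0
```

jog_arm:
  rows:
    - [[0,0,0],[0,0,0],0.1]
    - [[0,0,0],[0,0,0],0.1]
    - [[0,0,0],[0,0,0],0.1]
    - [[0,0,0],[0,0,0],0.1]
    - [[0,0,0],[0,0,0],0.0]
    - [[0,0,0],[0,0,0],0.0]
  newtons: 40

```text
clock: 5.0
position: [0.506, 0.26, 0.0147]
ee_rot: [2.416, 2.008, 0.0]
force: [0.2, 0.7, 0.2]
width: 0.399
gripper_force: 0.0
```

jog_arm:
  rows:
    - [[0,0,0],[0,0,0],0.0]
    - [[0,0,0],[0,0,0],0.0]
    - [[0,0,0],[0,0,0],0.0]
    - [[0,0,0],[0,0,0],0.0]
    - [[0,0,0],[0,0,0],0.0]
    - [[0,0,0],[0,0,0],0.0]
  newtons: 40

```text
clock: 5.75
position: [0.5061, 0.26, 0.0147]
ee_rot: [2.416, 2.008, 0.0]
force: [1.6, 0.4, -0.6]
width: 0.146
gripper_force: 40.0
```

jog_arm:
  rows:
    - [[0,0,0.5],[0,0,0],0.0]
    - [[0,0,2],[0,0,0],0.0]
    - [[0,0,4],[0,0,0],0.0]
    - [[0,0,6],[0,0,0],0.0]
    - [[0,0,8],[0,0,0],0.0]
    - [[0,0,10],[0,0,0],0.0]
    - [[0,0,10],[0,0,0],0.0]
    - [[0,0,10],[0,0,0],0.0]

```text
clock: 6.75
position: [0.5056, 0.2596, 0.1144]
ee_rot: [2.416, 2.008, -0.001]
force: [0.4, -0.7, -5.5]
width: 0.145
gripper_force: 40.0
```

Lifted, with a weight of 5.5 N. Now over the box.

jog_arm:
  rows:
    - [[0,-4,0],[0,0,0],0]
    - [[0.5,-10,0],[0,0,2],0]
    - [[1,-16,0],[0,0,4],0]
    - [[1.5,-22,0],[0,0,6],0]
    - [[2,-28,0],[0,0,8],0]
    - [[2.5,-34,0],[0,0,10],0]
    - [[3,-40,0],[0,0,12.4],0]
    - [[3.3,-44,0],[0,0,12.4],0]

```text
clock: 7.75
position: [0.5378, -0.1837, 0.1135]
ee_rot: [-2.187, -2.254, 0.003]
force: [-0.2, 0.0, -6.9]
width: 0.149
gripper_force: 40.0
```

jog_arm:
  rows:
    - [[0,-2,0],[0,0,0],0]
    - [[0,-3.2,0],[0,0,0],0]
    - [[0,-3.4,0],[0,0,0],0]
    - [[0,-3.4,-1],[0,0,0],0]
    - [[0,-3.4,-2],[0,0,0],0]
    - [[0,-3.4,-3],[0,0,0],0]
    - [[0,-3.4,-3],[0,0,0],0]
    - [[0,-3.4,-3],[0,0,0],0]

```text
clock: 8.75
position: [0.5391, -0.2139, 0.0848]
ee_rot: [2.185, 2.257, 0.0]
force: [-0.5, 0.4, -5.0]
width: 0.15
gripper_force: 40.0
```

```bash
python3 - <<'E'
from h import *
d=grab('wrist');save(d,'w4.png');s=d['s'];print(s['position'],s['ee_rot'],s['force'],s['ft_torque'])
import pickle;pickle.dump(d,open('w4.pkl','wb'))
P=cloud(d);m=(abs(P[...,2]-.078)<.012)&(np.hypot(P[...,0]-.5388,P[...,1]+.215)<.15);m[235:]=0
n,l,st,ce=cv2.connectedComponentsWithStats(m.astype(np.uint8));i=1+st[1:,4].argmax();Q=P[l==i]
print(len(Q),cv2.minAreaRect(Q[:,:2].astype(np.float32)));A=np.c_[Q,np.ones(len(Q))]
print(np.linalg.lstsq(np.c_[Q[:,:2]-[.539,-.215],np.ones(len(Q))],Q[:,2],rcond=None)[0])
E
```

```text
[ 0.53912759 -0.21387039  0.08477701] [2.18492224e+00 2.25732688e+00 2.11929626e-04] [-0.51702482  0.3532469  -4.98969346] [-0.00367243 -0.13414392 -0.03294028]
45668 ((0.5372526049613953, -0.17337307333946228), (0.24190254509449005, 0.08136813342571259), 1.8708120584487915)
[ 0.00077919 -0.00184994  0.07468057]
```

View pics/w4.png

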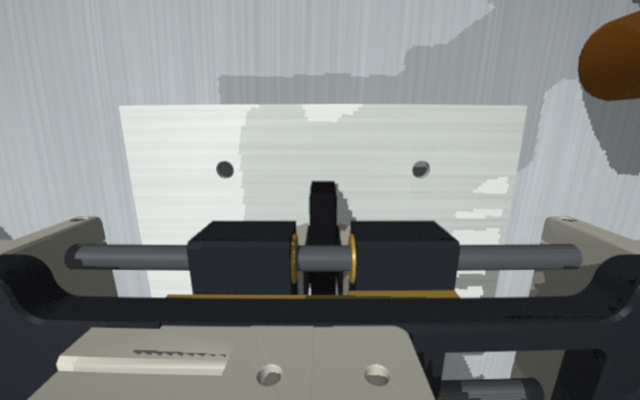

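The cover is level, with its far holes at (225,169) and (421,169). I'll compare these with the stud positions.

```bash
python3 - <<'E'
from h import *
import pickle
d=pickle.load(open('w4.pkl','rb'));P=cloud(d)
g=cv2.cvtColor(d['img'],cv2.COLOR_RGB2GRAY)
px=[]
for u,v in((225,169),(421,169)):
    w=(P[v-14:v+15,u-14:u+15,2]<.068);ys,xs=np.nonzero(w);print(len(xs),xs.mean()+u-14,ys.mean()+v-14,xs.ptp() if hasattr(xs,'ptp') else np.ptp(xs),np.ptp(ys));px.append((xs.mean()+u-14,ys.mean()+v-14))
px+= [(225,169),(421,169)]
for z in(.0751,.0726):
    h=onplane(d,px,z);print(h)
    for a,b in((h[0],h[1]),(h[2],h[3])):
        m=(a+b)/2;t=np.radians(1.87);print(m[:2]-.042*np.array([-np.sin(t),np.cos(t)]),np.hypot(*(b-a)[:2]))
E
```

```text
195 226.2974358974359 169.06153846153848 14 16
192 419.3125 168.91145833333334 14 16
[[ 0.47859202 -0.17271105  0.0751    ]
 [ 0.59612444 -0.16876868  0.0751    ]
 [ 0.47779811 -0.17269748  0.0751    ]
 [ 0.5971665  -0.1687863   0.0751    ]]
[ 0.53872877 -0.2127175 ] 0.11759851787360927
[ 0.53885284 -0.21271952] 0.11943244990292334
[[ 0.47772555 -0.17309299  0.0726    ]
 [ 0.59701566 -0.16909165  0.0726    ]
 [ 0.47691976 -0.17307921  0.0726    ]
 [ 0.59807331 -0.16910954  0.0726    ]]
[ 0.53874114 -0.21306995] 0.11935720504824261
[ 0.53886707 -0.21307201] 0.12121856355194971
```

jog_arm:
  rows:
    - [[0,-0.17,-0.5],[0,0,0],0]
    - [[0,-0.17,-1],[0,0,0],0]
    - [[0,-0.17,-1.5],[0,0,0],0]
    - [[0,-0.17,-2],[0,0,0],0]
    - [[0,-0.17,-2.4],[0,0,0],0]
    - [[0,-0.17,-2.4],[0,0,0],0]
    - [[0,-0.17,-2.4],[0,0,0],0]
    - [[0,-0.17,-2.4],[0,0,0],0]

```text
clock: 9.8
position: [0.5392, -0.2157, 0.0609]
ee_rot: [2.185, 2.257, 0.0]
force: [-0.1, -0.0, -5.3]
width: 0.147
gripper_force: 40.0
```

jog_arm:
  rows:
    - [[0,0,-0.1],[0,0,0],0]
    - [[0,0,-0.1],[0,0,0],0]
    - [[0,0,-0.2],[0,0,0],0]
    - [[0,0,-0.2],[0,0,0],0]
    - [[0,0,-0.3],[0,0,0],0]
    - [[0,0,-0.3],[0,0,0],0]

```text
clock: 10.55
position: [0.5389, -0.2157, 0.0576]
ee_rot: [-2.185, -2.257, 0.0]
force: [-0.6, 0.0, -4.4]
width: 0.144
gripper_force: 40.0
```

jog_arm:
  rows:
    - [[0,0,-0.05],[0,0,0],0]
    - [[0,0,-0.1],[0,0,0],0]
    - [[0,0,-0.1],[0,0,0],0]
    - [[0,0,-0.15],[0,0,0],0]
    - [[0,0,-0.15],[0,0,0],0]

```text
clock: 11.18
position: [0.5389, -0.2157, 0.0562]
ee_rot: [-2.185, -2.257, 0.0]
force: [-0.6, -0.7, -4.3]
width: 0.152
gripper_force: 40.0
```

jog_arm:
  rows:
    - [[0,0,-0.05],[0,0,0],0]
    - [[0,0,-0.1],[0,0,0],0]
    - [[0,0,-0.1],[0,0,0],0]
    - [[0,0,-0.1],[0,0,0],0]

```text
clock: 11.68
position: [0.539, -0.2157, 0.0552]
ee_rot: [2.185, 2.257, -0.0]
force: [-0.6, -0.3, -4.6]
width: 0.15
gripper_force: 40.0
```

jog_arm:
  rows:
    - [[0,0,-0.05],[0,0,0],0]
    - [[0,0,-0.1],[0,0,0],0]
    - [[0,0,-0.1],[0,0,0],0]
    - [[0,0,-0.1],[0,0,0],0]

```text
clock: 12.18
position: [0.539, -0.2157, 0.0542]
ee_rot: [-2.185, -2.257, 0.0]
force: [-0.1, -0.8, -4.7]
width: 0.147
gripper_force: 40.0
```

```bash
python3 - <<'E'
from h import *
s=arm.observe();print(s['position'],s['force'],s['ft_torque'])
E
```

```text
[ 0.53895008 -0.21571736  0.05422739] [-0.14017902 -0.78469369 -4.71564786] [ 0.02565006 -0.12678256  0.0300946 ]
```

Underside is about 39.5 mm with no contact force, so the studs appear to be entering the holes. I'll keep going gently.

jog_arm:
  rows:
    - [[0,0,-0.05],[0,0,0],0]
    - [[0,0,-0.1],[0,0,0],0]
    - [[0,0,-0.15],[0,0,0],0]
    - [[0,0,-0.2],[0,0,0],0]
    - [[0,0,-0.2],[0,0,0],0]
    - [[0,0,-0.2],[0,0,0],0]

```text
clock: 12.92
position: [0.539, -0.2157, 0.0523]
ee_rot: [2.185, 2.257, 0.0]
force: [0.0, -0.7, -5.1]
width: 0.151
gripper_force: 40.0
```

jog_arm:
  rows:
    - [[0,0,-0.05],[0,0,0],0]
    - [[0,0,-0.1],[0,0,0],0]
    - [[0,0,-0.15],[0,0,0],0]
    - [[0,0,-0.15],[0,0,0],0]
    - [[0,0,-0.15],[0,0,0],0]

```text
clock: 13.55
position: [0.539, -0.2157, 0.0507]
ee_rot: [2.185, 2.257, 0.0]
force: [0.8, -0.1, -4.5]
width: 0.15
gripper_force: 40.0
```

jog_arm:
  rows:
    - [[0,0,-0.05],[0,0,0],0]
    - [[0,0,-0.05],[0,0,0],0]
    - [[0,0,-0.1],[0,0,0],0]
    - [[0,0,-0.1],[0,0,0],0]

```text
clock: 14.05
position: [0.539, -0.2157, 0.0498]
ee_rot: [2.185, 2.257, 0.0]
force: [-0.1, 0.0, -3.7]
width: 0.148
gripper_force: 40.0
```

jog_arm:
  rows:
    - [[0,0,-0.03],[0,0,0],0]
    - [[0,0,-0.03],[0,0,0],0]
    - [[0,0,-0.03],[0,0,0],0]

```text
clock: 14.42
position: [0.539, -0.2157, 0.0498]
ee_rot: [2.185, 2.257, 0.0]
force: [-2.9, 1.1, 2.7]
width: 0.148
gripper_force: 40.0
```

In contact with the rim at an underside height of 35 mm. I'll relieve the force and release.

jog_arm:
  rows:
    - [[0,0,0.02],[0,0,0],0]
    - [[0,0,0.02],[0,0,0],0]
    - [[0,0,0.02],[0,0,0],0.5]
    - [[0,0,0.02],[0,0,0],0.5]
    - [[0,0,0.02],[0,0,0],0.5]
    - [[0,0,0.02],[0,0,0],0.5]
    - [[0,0,0.02],[0,0,0],0.5]
    - [[0,0,0.02],[0,0,0],0.5]

```text
clock: 15.42
position: [0.539, -0.2157, 0.0496]
ee_rot: [2.185, 2.257, 0.0]
force: [0.2, -1.2, 0.1]
width: 0.499
gripper_force: 0.0
```

jog_arm:
  rows:
    - [[0,0,0.5],[0,0,0],0.5]
    - [[0,0,2],[0,0,0],0.5]
    - [[0,0,4],[0,0,0],0.5]
    - [[0,0,8],[0,0,0],0.5]
    - [[0,-3,13],[0,0,0],0.5]
    - [[0,-5,15],[0,0,0],0.5]
    - [[0,-5,15],[0,0,0],0.5]
    - [[0,-5,15],[0,0,0],0.5]

```text
clock: 16.42
position: [0.5386, -0.2646, 0.1993]
ee_rot: [-2.184, -2.257, -0.0]
force: [-0.0, 0.3, -0.1]
width: 0.502
gripper_force: 0.0
```

```bash
python3 - <<'E'
from h import *
d=grab('wrist');save(d,'w5.png');s=d['s'];print(s['position'],s['force'],s['width'])
P=cloud(d);m=(abs(P[...,2]-.04)<.008)&(np.hypot(P[...,0]-.5388,P[...,1]+.215)<.15);m[222:]=0
n,l,st,ce=cv2.connectedComponentsWithStats(m.astype(np.uint8));i=1+st[1:,4].argmax();Q=P[l==i]
print(len(Q),cv2.minAreaRect(Q[:,:2].astype(np.float32)))
print(np.linalg.lstsq(np.c_[Q[:,:2]-[.539,-.215],np.ones(len(Q))],Q[:,2],rcond=None)[0])
E
```

```text
[ 0.53859881 -0.26461615  0.19928606] [-0.00981875  0.34118555 -0.09543135] 0.5015313864980788
29461 ((0.538622260093689, -0.21501730382442474), (0.24117426574230194, 0.16168689727783203), 2.1900811195373535)
[ 0.00043459 -0.00150879  0.03959259]
```

View pics/w5.png

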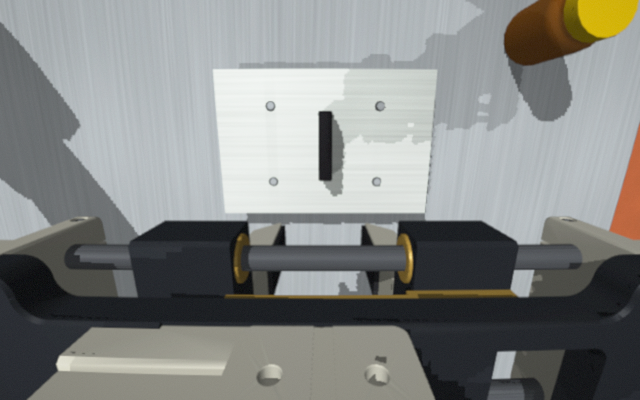

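The cover lies level with its top at 39.6 mm, which is flush. Bright stud tips fill all four holes at (270,106), (380,106), (377,182) and (273,182). The gripper is clear, so I'm handing in.

```bash
python3 -c "
from cell import arm
print(arm.sign_off())"
```

```text
the job is handed in; nothing more can be done
None
```

The cover is on the box with all four studs through its holes, level, flush on the rim and released; I handed the job in at about 16.5 s without seeing the judge's result. The holes lined up on the way down, so the cover went straight over the studs without riding on the tips or sliding.

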